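# Hold the spice box lid ajar with the flat lifter

### The job

The wooden spice box has no knob: pick up the flat lifter by its upright handle, slide its blade through the slot under the closed lid until the stop plate on the blade comes up to the lid's front edge, then raise the lid with it and hold it open at 35 degrees so that I can see the jars inside. Touch the box only with the lifter and leave the things around it alone. Finish still holding the lid up on the lifter at that angle: the lid falls shut by itself, so do not let go or put anything down.

Things in the scene. Friction and masses are not known exactly. Their poses are not given: they have to be found in the camera images.
- spice_box: Brown wooden box, 150 (x) x 200 (y) x 85 mm high without its lid; heavy, it does not move. Origin: centre of its underside. Its own -x side is the front and faces roughly towards the robot (turned up to 0.3 rad); z is up. The front wall's outer face is at x = -75 mm; the wall is 8 mm thick. Two spice jars lie fixed inside, their tops at about z = 52 mm.
- slot (a point): Middle of the slot in the box's front wall, at the wall's outer face (x = -75, y = 0, z = 76 mm in the box's frame; axes as the box's). The slot is 100 mm wide (y), 18 mm high: from the low wall's top at z = 67 mm up to the closed lid's underside at z = 85 mm.
- lid_panel: The box's lid: a plain wooden board 155 x 204 x 10 mm (0.2 to 0.45 kg) without handle, hinged along its rear lower edge. Origin: middle of the hinge line. The board runs 155 mm from there along its own -x, its underside at its own z = 0. Closed, its front edge is at x = -80 mm in the box's frame, overhanging the front wall by 5 mm.
- lid (a joint): Lid angle in rad: 0 closed, growing as the front edge rises; 35 degrees = 0.611. No spring or friction to hold it: it falls shut by its weight. With the blade level, the lid rests on the blade's tip, so the angle is that of the line from the hinge line to the tip's upper edge.
- lid_edge (a point): Middle of the lid's front lower edge, 155 mm from the hinge line; moves with the lid.
- hinge_line (a point): Middle of the hinge line, fixed to the box (x = 75, y = 0, z = 85 mm in its frame); axes as the box's.
- lifter: Flat steel lid lifter, about 0.16 kg, standing loose on the worktop on its blade. Origin: on the blade's underside, below the handle's axis; x points along the blade to its tip, z up the handle. Blade 4 mm thick, 50 mm wide (y), from x = -30 to the tip at x = +90 mm. A stop plate across the blade: front face at x = +60 mm (30 mm behind the tip), 4 mm thick, 50 mm wide, up to z = 20 mm.
- handle (a point): Point to grip in the upright black handle: on its axis, z = 68 mm in the lifter's frame (x = y = 0). The handle is 28 (x) x 20 (y) mm with flat faces, from z = 29 to 96 mm; below it a steel neck 22 x 14 mm. Grip across the 20 mm.
- blade_tip (a point): Middle of the upper edge of the lifter's tip: x = 90, y = 0, z = 4 mm in the lifter's frame.
- spice_jar: Bystander: spice jar with a black cap standing on the worktop, 41 mm across, 105 mm high; origin centre of its underside.
- mug: Bystander: striped mug, 86 x 120 x 90 mm; origin centre of its underside.
- pepper_mill: Bystander: brown wooden pepper mill, 58 mm across, 150 mm high; origin centre of its underside.
Things that resemble listed ones, but are neither listed nor needed, are in the scene too. What is shaped like the lifter but blue, green or orange is not meant.

How it is judged:
By the outcome, as a careful person would: the job done as asked, in the order asked, and still so for the second after the job is handed in, while the arm keeps its last pose, push and grip.
It also fails if it takes over 48 s, if anything falls off the work surface, if the arm or the gripper's body presses on something with over 40 N, if the wrist force passes 120 N, or if a joint passes its speed limit or range.

### The arm

A 6-joint arm with a two-finger parallel gripper is mounted at the origin on a cart in front of the work surface, level with it; the furniture and walls round the work are solid. World frame = base frame: x ahead of the robot, y to its left, z up, the work surface at z = 0. Lengths are in m, angles in degrees, forces in N, time in s.
With the tool pointing down it reaches from about 0.4 to 0.825 m from the base axis. Payload 7 kg.
Tool frame: the origin (TCP) lies midway between the tips of the shut fingers; the grasp point (between the pads) lies 19 mm behind it; z points along the fingers, y is the line along which they close (so a half turn about z gives the same grasp; the last joint's range is limited). The gripper opens to 88 mm and grips with 3 to 60 N. Pads are 19 mm wide; open, the fingers measure 130 mm over their backs; the gripper's body (78 mm by 193 mm) begins 47 mm behind the grasp point.
Start: joints at [84.803, 20.546, 0.682, 0, -70.136, -16.507], TCP at [0.25, 0.627, 0.227] pointing down, gripper open.
Joint ranges: [-176.03, 176.03], [-82.01, 121.73], [-58.28, 71.71], [-173.87, 95.51], [-174.79, -0.11], [-173.66, 173.66]. Speed limits (degrees/s): [136.94, 136.94, 172.46, 180, 180, 180].

### API

Orientations are given as [roll, pitch, yaw] about the fixed x, y, z axes, in that order (R = Rz(yaw) Ry(pitch) Rx(roll)).
In Python, from plant import r gives the robot as it stands.
- The arm moves only by the tool carry_out, never from a script. Its argument "deltas" is a list of rows, each a list of 3 entries, a list of its own where there are three numbers: the opening, from 0 (shut) to 1 (fully open), then the shift along the tool's x, y, z in mm, then the turn, a rotation vector about the tool's x, y, z in rad. In form: [[gripper, [tx, ty, tz], [rx, ry, rz]], ...]. A call has 1 to 12 rows; each row is the pose to reach, as a shift and turn from the pose commanded when the call began, along the tool's axes at that moment; what a row does not reach only later rows make up. A row lasts 1/10 s, in which the tool goes at most 50 mm and 8.59 degrees, less where a joint would pass 70% of its speed; a pose out of reach is approached as far as the arm can. A call with a gripper value outside its range is refused whole. The fingers move at their own pace and stop on an object; "squeeze" is the grip in N (left out, the last holds). Time passes only in rows, so rows that repeat a pose let the fingers close. It gives the time, the measured TCP pose, the force, the opening and the grip force at its end, in the units of the state.
- r.get_state(): the state, without advancing time (a new reading comes with each control period).
- r.capture(name): name is "side" or "top" or "wrist"; returns (picture, depth): 384x512x3 uint8, red, green, blue; 384x512 float32, m along the optical axis (not along the pixel's ray), 0 where there is no reading.
- r.get_calibration(name): a dict with "fov_y" (degrees; the focal length in pixels is half the picture's height over the tangent of half this angle, whatever the lens; pixels are square), "cx", "cy" (the principal point, pixels), "distortion" ([k1, k2, p1, p2, k3] as OpenCV has them; the pictures are not rectified), "view" (4x4, takes a point from world to camera coordinates). Camera axes: x right, y down, z forward; pixel columns grow to the right and rows downward; lengths in m; the calibration is good to about 2 mm. A picture is of the moment at which its call begins: read the wrist's pose just before it. get_calibration takes no time and is no camera call; for the wrist camera it gives the pose at the moment of the call.
- r.close_job(): hands the job in; it is judged then, once.
The state is a dict: "time_s": time; "joints": joint angles; "qd": joint speeds; "joint_torque": joint torques, N m; "tcp_pos": TCP position; "eef_rot": TCP orientation; "contact_force": force on the tool from outside, world axes, zero at the start; "moment": the same for the moment, N m; "gripper_width": finger opening in m; "gripper_force": force on a finger pad.
Only numpy, scipy, OpenCV 4.12 (cv2) and the standard library are available. Lean on these libraries where they do the work, as an engineer would, in place of code of your own. Each camera call takes 0.05 s, during which the arm holds its last target. There are 200 camera calls.

## Working session

There is one attempt and no reset: what is moved stays moved. The work goes in short steps, Python scripts to look and compute and a tool call to move; the robot and the scene stay as the last step left them, time stands still between calls to the robot, and variables do not carry over. Pictures are saved under pics/ and viewed, at most 10 in all, crops included, and the job is handed in when it is done.

Besides the shell and the picture viewer there is one more tool, called after ">>>" as a command line: name --argument value ..., lists and objects as JSON in quotes. carry_out: Moves the arm, as the interface text tells. Its arguments: {"type":"object","properties":{"deltas":{"type":"array"},"squeeze":{"type":"number"}},"required":["deltas"]}

```bash
mkdir -p pics; cat > h.py <<'E'
import numpy as np, cv2
from plant import r
def cap(n):
    c=r.get_calibration(n); p,d=r.capture(n); return p,d,c
def K(c):
    f=192/np.tan(np.radians(c['fov_y'])/2); return np.array([[f,0,c['cx']],[0,f,c['cy']],[0,0,1.]])
def cloud(d,c):
    k=K(c); v,u=np.mgrid[0:384,0:512]; uv=np.stack([u,v],-1).reshape(-1,1,2).astype(np.float64)
    n=cv2.undistortPoints(uv,k,np.array(c['distortion'],float)).reshape(384,512,2)
    P=np.concatenate([n*d[...,None],d[...,None]],-1); V=np.array(c['view'])
    W=(P-V[:3,3])@V[:3,:3]; W[d<=0]=np.nan; return W
E
python3 - <<'E'
from h import *
print(r.get_state())
out=[]
for n in('top','side'):
    p,d,c=cap(n); np.savez(n+'.npz',p=p,W=cloud(d,c)); out.append(p); print(n,c['view'],c['fov_y'])
    cv2.imwrite(f'pics/{n}1.png',cv2.resize(p[...,::-1],(800,600),interpolation=cv2.INTER_CUBIC))
E
```

```text
{'time_s': 0.0, 'joints': array([ 8.48035745e+01,  2.05931956e+01,  6.32052170e-01, -2.02427203e-02,
       -7.01363595e+01, -1.65087694e+01]), 'qd': array([ 0.05016111,  0.02379192, -0.00014382, -0.00046826, -0.04237717,
       -0.08986516]), 'joint_torque': array([-5.84591580e-04, -5.82714915e+01,  2.93070155e+01,  6.99751407e+00,
        7.01569792e-03, -1.58627681e-04]), 'tcp_pos': array([0.24945702, 0.62666566, 0.22558937]), 'eef_rot': array([ 1.79901109e+02, -9.46465367e-03, -2.17120810e+01]), 'contact_force': array([ 0.20656304, -0.27577623,  0.28749062]), 'moment': array([0.02694198, 0.00782739, 0.05247891]), 'gripper_force': 0.0, 'gripper_width': 0.0878235874802537}
top [[ 0.02298094 -0.99961779 -0.01536716 -0.01235347]
 [-0.9870211  -0.02024227 -0.15930979  0.53213939]
 [ 0.15893783  0.0188288  -0.98710903  1.36105865]
 [ 0.          0.          0.          1.        ]] 48.194818653086756
side [[ 0.49662421 -0.86796412  0.00163851 -0.27863677]
 [-0.48861198 -0.28112902 -0.82596901  0.31615533]
 [ 0.7173721   0.40939561 -0.56371314  1.28589814]
 [ 0.          0.          0.          1.        ]] 45.38119197480112
```

View pics/top1.png

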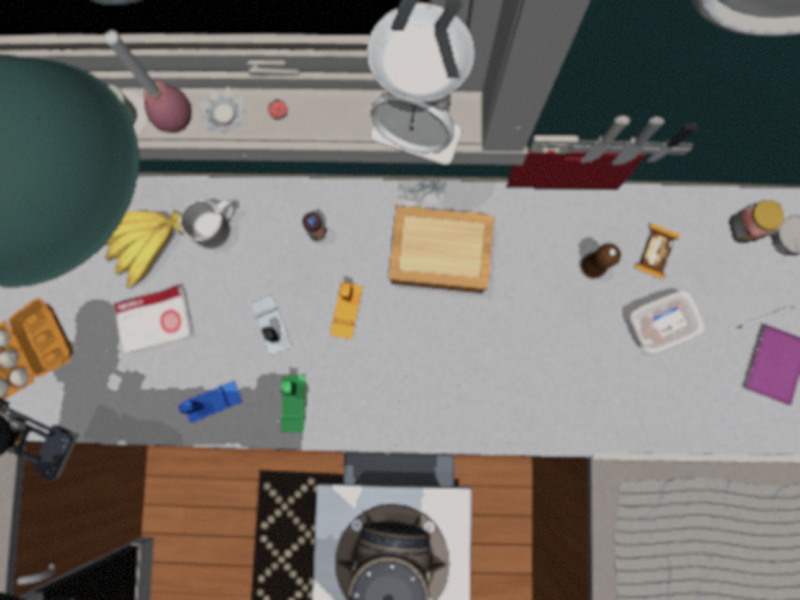

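View pics/side1.png

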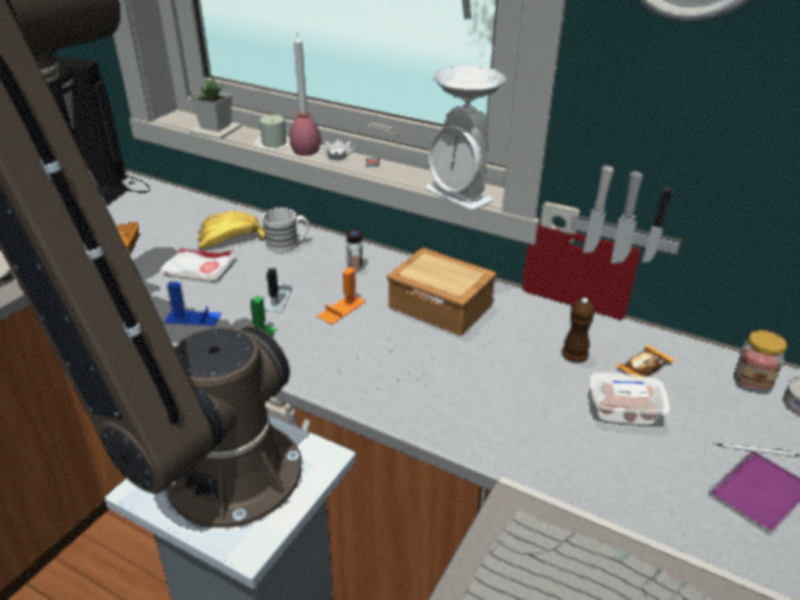

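The top view (800x600 px) shows four lifter-shaped things: steel with a black handle (270,325), blue (210,402), green (292,402) and orange (347,308). Only the steel and black one at (270,325) fits, so I'll confirm it in a crop. The box is at (442,248), the mug at (207,222), the jar at (314,225) and the mill at (600,260).

```bash
python3 - <<'E'
from h import *
T=np.load('top.npz');S=np.load('side.npz')
a=T['p'][180:240,140:240];b=S['p'][160:220,150:250]
o=np.vstack([cv2.resize(x,(500,300),interpolation=cv2.INTER_CUBIC) for x in(a,b)])
cv2.imwrite('pics/crop1.png',o[...,::-1])
for n,D in(('top',T),('side',S)):
    W=D['W'];z=W[...,2]
    # lid: high-plane region
    m=(z>.085)&(z<.105)&(abs(W[...,0]-.66)<.2)&(abs(W[...,1]+.05)<.2)
    k,l,s,_=cv2.connectedComponentsWithStats(m.astype(np.uint8)); i=1+np.argmax(s[1:,4]); P=W[l==i]
    print(n,'lid',len(P),cv2.minAreaRect((P[:,:2]*1000).astype(np.float32)),np.median(P[:,2]))
    print('floor z',np.nanmedian(z[(abs(W[...,0]-.45)<.05)&(abs(W[...,1]+.1)<.05)]))
W=T['W']; print('lifter px',W[208,173],W[213,172],W[195,168],W[222,181])
W=T['W'];C=W[195:235,155:190]
m=(C[...,2]>.03)&(C[...,2]<.12);print('handle top',np.nanmedian(C[m],0),m.sum(),np.nanmax(C[m],0),np.nanmin(C[m],0))
W=S['W'];C=W[165:205,165:190];m=(C[...,2]>.04)&(C[...,2]<.11);print('handle side',np.nanmedian(C[m],0),m.sum(),np.nanmax(C[m],0),np.nanmin(C[m],0))
E
```

```text
top lid 2993 ((642.1251220703125, -88.49202728271484), (204.62672424316406, 158.11355590820312), 85.27715301513672) 0.09660145120033313
floor z 0.000967686185327216
side lid 1437 ((636.1809692382812, -84.78125762939453), (207.1441192626953, 165.35836791992188), 85.90099334716797) 0.0963440571295059
floor z 0.0011574061965432935
lifter px [0.48139332 0.27152401 0.00667135] [0.45462165 0.25488577 0.09690913] [0.52579336 0.29182821 0.00218164] [0.4349171  0.24203004 0.00771637]
handle top [0.45471785 0.255317   0.09376874] 92 [0.47121149 0.27195042 0.10425955] [0.44166497 0.2470473  0.03379504]
handle side [0.44017333 0.25137433 0.07187826] 177 [0.46884943 0.27258128 0.1048911 ] [0.33262209 0.20486104 0.04081992]
```

View pics/crop1.png

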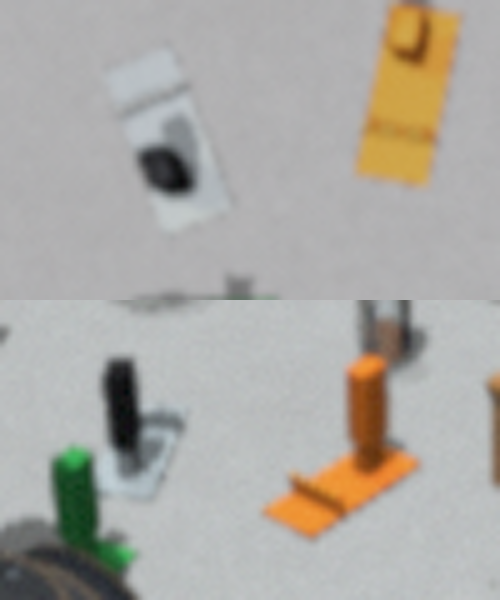

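The crop confirms it: grey steel blade, black handle at crop px (165,170), stop plate at (155,100), and the tip pointing away from the robot and to the left. I'm moving above it to look with the wrist camera.

>>> carry_out --deltas '[[1, [40, 30, 0], [0, 0, -0.1]], [1, [80, 65, 0], [0, 0, -0.2]], [1, [120, 98, 0], [0, 0, -0.3]], [1, [160, 130, 0], [0, 0, -0.4]], [1, [200, 163, 0], [0, 0, -0.5]], [1, [240, 196, 0], [0, 0, -0.6]], [1, [280, 230, 0], [0, 0, -0.7]], [1, [310, 255, 0], [0, 0, -0.745]], [1, [328, 270, 0], [0, 0, -0.745]], [1, [328, 270, 0], [0, 0, -0.745]]]'

```text
time_s: 1.1
tcp_pos: [0.4553, 0.2521, 0.2264]
eef_rot: [180.0, 0.0, 20.8]
contact_force: [1.3, -0.1, 0.1]
gripper_width: 0.0874
gripper_force: 0.0
```

```bash
python3 - <<'E'
from h import *
s=r.get_state(); print(s['time_s'],s['tcp_pos'],s['eef_rot'],s['joints'])
p,d,c=cap('wrist'); W=cloud(d,c); np.savez('w1.npz',p=p,W=W)
cv2.imwrite('pics/w1.png',p[...,::-1])
z=W[...,2]; m=(np.hypot(W[...,0]-.47,W[...,1]-.262)<.12)
h=m&(z>.085)&(z<.102); P=W[h]; print(len(P),cv2.minAreaRect((P[:,:2]*1000).astype(np.float32)),P.mean(0))
b=m&(z>.0025)&(z<.03);P=W[b];print(len(P),cv2.minAreaRect((P[:,:2]*1000).astype(np.float32)),np.nanmedian(z[m]))
print('cam',-np.array(c['view'])[:3,:3].T@np.array(c['view'])[:3,3])
E
```

```text
1.1 [0.45531925 0.25208832 0.22643353] [1.79982703e+02 3.19076462e-02 2.07751610e+01] [ 5.05954993e+01  5.95309585e+00 -1.86048475e+01 -9.45684237e-04
 -6.54783408e+01  6.01800593e+01]
688 ((412.53997802734375, 242.66444396972656), (119.03355407714844, 19.932374954223633), 23.498056411743164) [0.44820293 0.25829252 0.09460037]
4232 ((483.73681640625, 257.6640930175781), (230.7310333251953, 201.5719757080078), 56.260780334472656) 0.30715254342449827
cam [0.53057763 0.2813419  0.38468435]
```

View pics/w1.png

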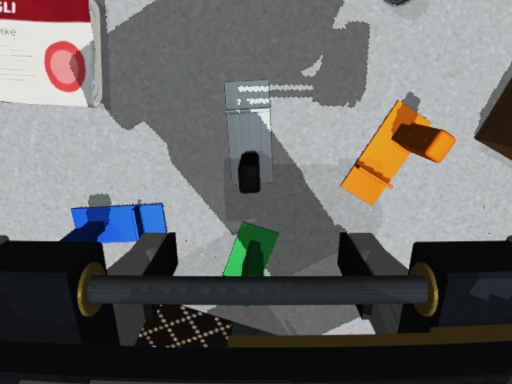

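The wrist view shows the lifter standing at px (250,135): tip at row 80, stop plate at row 110, black handle at (249,170). The green lifter (250,250) and blue one (120,222) are nearby but clear. Next I'll measure its pose from these pixels.

```bash
python3 - <<'E'
from h import *
D=np.load('w1.npz');W=D['W'];z=W[...,2]
R=np.zeros(z.shape,bool);R[70:200,212:285]=1
h=R&(z>.085)&(z<.105);P=W[h]*1000;print('handle',len(P),cv2.minAreaRect(P[:,:2].astype(np.float32)),np.median(P,0), [np.percentile(P[:,i],[2,98]).round(1) for i in(0,1)])
print('z floor',np.nanmedian(z[100:130,120:160]))
g=D['p'].astype(int)
b=R&(z>.0028)&(z<.009)
k,l,s,_=cv2.connectedComponentsWithStats(b.astype(np.uint8));i=1+np.argmax(s[1:,4]);P=W[l==i]*1000
(c,sz,a)=cv2.minAreaRect(P[:,:2].astype(np.float32));print('blade',len(P),c,sz,a,s[i],np.median(P[:,2]))
sp=R&(z>.012)&(z<.024);P=W[sp]*1000;print('stop',len(P),cv2.minAreaRect(P[:,:2].astype(np.float32)),np.median(P,0))
E
```

```text
handle 636 ((454.56048583984375, 260.9755554199219), (27.33771514892578, 19.942991256713867), 23.734554290771484) [455.60378812 261.30756096  95.50707539] [array([441.4, 468.5]), array([249.6, 272.5])]
z floor 0.0002594436603542196
blade 2192 (465.0535583496094, 265.7332763671875) (84.26673126220703, 50.03400421142578) 23.77311134338379 [ 227  112   46   72 2192] 4.167233263837746
stop 193 ((486.0516052246094, 274.8901062011719), (48.56589126586914, 49.43169403076172), 23.71381950378418) [506.21053507 282.89898563  19.96766498]
```

>>> carry_out --deltas '[[1, [2.5, -8.5, 30], [0, 0, -0.05]], [1, [2.5, -8.5, 70], [0, 0, -0.05]], [1, [2.5, -8.5, 110], [0, 0, -0.05]], [1, [2.5, -8.5, 145], [0, 0, -0.05]], [1, [2.5, -8.5, 168], [0, 0, -0.05]], [1, [2.5, -8.5, 176], [0, 0, -0.05]], [1, [2.5, -8.5, 176], [0, 0, -0.05]]]'

```text
time_s: 1.85
tcp_pos: [0.4532, 0.264, 0.0496]
eef_rot: [179.9, 0.1, 23.9]
contact_force: [0.8, 0.6, -0.1]
gripper_width: 0.088
gripper_force: 0.0
```

>>> carry_out --deltas '[[0, [0, 0, 0], [0, 0, 0]], [0, [0, 0, 0], [0, 0, 0]], [0, [0, 0, 0], [0, 0, 0]], [0, [0, 0, 0], [0, 0, 0]], [0, [0, 0, 0], [0, 0, 0]], [0, [0, 0, 0], [0, 0, 0]], [0, [0, 0, 0], [0, 0, 0]], [0, [0, 0, 0], [0, 0, 0]]]' --squeeze 60

```text
time_s: 2.65
tcp_pos: [0.4538, 0.2638, 0.0505]
eef_rot: [180.0, 0.0, 23.8]
contact_force: [0.2, 0.7, -0.4]
gripper_width: 0.0292
gripper_force: 0.0
```

>>> carry_out --deltas '[[0, [0, 0, 0], [0, 0, 0]], [0, [0, 0, 0], [0, 0, 0]], [0, [0, 0, 0], [0, 0, 0]], [0, [0, 0, 0], [0, 0, 0]], [0, [0, 0, 0], [0, 0, 0]]]'

```text
time_s: 3.15
tcp_pos: [0.4537, 0.2637, 0.0504]
eef_rot: [180.0, 0.0, 23.8]
contact_force: [-0.8, -0.1, -1.9]
gripper_width: 0.0198
gripper_force: 59.9
```

>>> carry_out --deltas '[[0, [0, 0, -10], [0, 0, 0]], [0, [0, 0, -40], [0, 0, 0]], [0, [0, 0, -80], [0, 0, 0]], [0, [0, 0, -110], [0, 0, 0]], [0, [0, 0, -110], [0, 0, 0]]]'

```text
time_s: 3.65
tcp_pos: [0.456, 0.2658, 0.166]
eef_rot: [-179.8, -0.5, 23.9]
contact_force: [-0.1, 0.7, -1.7]
gripper_width: 0.0194
gripper_force: 59.9
```

>>> carry_out --deltas '[[0, [-10, 20, -10], [0, 0, 0.03]], [0, [-28, 55, -15], [0, 0, 0.09]], [0, [-47, 90, -15], [0, 0, 0.15]], [0, [-65, 125, -15], [0, 0, 0.21]], [0, [-83, 160, -15], [0, 0, 0.27]], [0, [-101, 195, -15], [0, 0, 0.33]], [0, [-119, 230, -15], [0, 0, 0.39]], [0, [-137, 265, -15], [0, 0, 0.45]], [0, [-148, 287, -15], [0, 0, 0.48]], [0, [-155, 300, -15], [0, 0, 0.497]], [0, [-155, 300, -15], [0, 0, 0.497]], [0, [-155, 300, -15], [0, 0, 0.497]]]'

```text
time_s: 4.85
tcp_pos: [0.4328, -0.0737, 0.1755]
eef_rot: [-180.0, 0.0, -4.7]
contact_force: [0.2, 0.8, -2.0]
gripper_width: 0.0193
gripper_force: 59.9
```

```bash
cat > look.py <<'E'
from h import *
import sys
s=r.get_state(); print(s['time_s'],s['tcp_pos'],s['eef_rot'],s['joints'].round(1),s['contact_force'])
p,d,c=cap('wrist'); W=cloud(d,c); np.savez(sys.argv[1]+'.npz',p=p,W=W,V=c['view'])
cv2.imwrite(f'pics/{sys.argv[1]}.png',p[...,::-1])
E
python3 look.py w2; python3 - <<'E'
from h import *
W=np.load('w2.npz')['W'];z=W[...,2]
m=(z>.09)&(z<.1)&(W[...,0]>.55)
k,l,s,_=cv2.connectedComponentsWithStats(m.astype(np.uint8));i=1+np.argmax(s[1:,4]);P=W[l==i]*1000
print(len(P),s[i],cv2.minAreaRect(P[:,:2].astype(np.float32)),np.median(P[:,2]))
E
```

```text
4.85 [ 0.43277385 -0.07367021  0.17545461] [-1.79998431e+02  2.43429008e-02 -4.70208813e+00] [ 16.2   0.3 -31.9  -0.  -57.8  69.1] [ 0.16203991  0.80940529 -1.9652383 ]
5812 [ 102    0  302   21 5812] ((566.76953125, -81.09706115722656), (203.3296356201172, 12.681583404541016), 85.3259506225586) 95.00735363894724
```

View pics/w2.png

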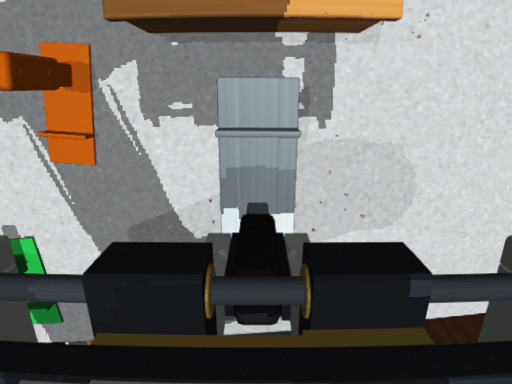

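The wrist view shows the lifter held straight: tip edge at row 77 (columns 218-299), stop plate at row 132, and the lid's front edge at rows 15-25 (columns 105-402). The orange lifter is at (65,100), clear to the left. I'll measure the gap in this same view.

```bash
cat > rel.py <<'E'
from h import *
import sys
from scipy.spatial.transform import Rotation as Ro
def blade(W,s,r0,r1):
    # points in tool-levelled frame at TCP (x fwd, y left)
    yaw=np.radians(s['eef_rot'][2]); Rz=Ro.from_euler('z',yaw).as_matrix()
    return (W-s['tcp_pos'])@Rz
s=r.get_state();W=np.load(sys.argv[1]+'.npz')['W'];Q=blade(W,s,0,0)*1000
m=(abs(Q[...,1])<40)&(Q[...,0]>10)&(Q[...,0]<100)&(Q[...,2]<-20)&(Q[...,2]>-70)
P=Q[m];print('n',len(P))
print('tip x',np.percentile(P[:,0],[99,99.8]),'y',np.percentile(P[:,1],[.5,99.5]))
f=P[(P[:,0]>68)&(P[:,0]<88)];b=P[(P[:,0]>25)&(P[:,0]<50)]
print('front z',np.median(f[:,2]),'back z',np.median(b[:,2]),'medx',np.median(f[:,0]),np.median(b[:,0]))
q=f[:,2]; A=np.c_[f[:,:2],np.ones(len(f))];print('plane slopes',np.linalg.lstsq(A,q,rcond=None)[0])
st=P[P[:,2]>np.median(f[:,2])+10];print('stop x',np.percentile(st[:,0],[5,50,95]),np.median(st[:,2]),len(st))
m=(W[...,2]>.09)&(W[...,2]<.1)&(W[...,0]>.54)&(abs(W[...,1]+.08)<.15)
L=Q[m];
for lo in(-80,-20,40):
    k=L[(L[:,1]>lo)&(L[:,1]<lo+40)];
    if len(k):print('lid front x',np.percentile(k[:,0],[.5,3]),lo)
print('lid y ext',np.percentile(L[:,1],[.3,99.7]),'z',np.median(L[:,2]))
E
python3 rel.py w2
```

```text
n 9799
tip x [87.35400988 87.92284496] y [-25.18262823  24.13554154]
front z -45.95492421848387 back z -46.0925725171517 medx 78.07917065139432 37.83074759553632
plane slopes [-7.35860775e-03  2.38665267e-03 -4.53752766e+01]
stop x [54.59710184 56.47032721 57.82782529] -30.24967647228113 626
lid front x [127.77548463 128.10952423] -80
lid front x [127.82971868 127.98227532] -20
lid front x [127.88418222 128.1853003 ] 40
lid y ext [-97.61312771 103.5928812 ] z -80.49802915789371
```

>>> carry_out --deltas '[[0, [0, -2, 15], [0, 0, 0]], [0, [0, -3.5, 35], [0, 0, 0]], [0, [0, -3.5, 48], [0, 0, 0]], [0, [0, -3.5, 51.5], [0, 0, 0]], [0, [0, -3.5, 51.5], [0, 0, 0]], [0, [0, -3.5, 51.5], [0, 0, 0]]]'

```text
time_s: 5.5
tcp_pos: [0.4342, -0.0694, 0.1247]
eef_rot: [-180.0, -0.0, -4.6]
contact_force: [-0.5, -0.5, -1.7]
gripper_width: 0.0195
gripper_force: 59.9
```

```bash
python3 look.py w3; python3 rel.py w3; python3 - <<'E'
from h import *
p,d,c=cap('side'); cv2.imwrite('pics/s3.png',cv2.resize(p[130:230,200:340][...,::-1],(700,500),interpolation=cv2.INTER_CUBIC))
E
```

```text
5.5 [ 0.43415421 -0.06938033  0.1246885 ] [-1.79994490e+02 -4.78008257e-02 -4.58066834e+00] [ 16.8   3.7 -36.1   0.  -50.2  68.6] [-0.48732856 -0.52990795 -1.68493178]
n 9817
tip x [87.53148258 88.10035206] y [-24.63313342  24.73429479]
front z -45.844037539669465 back z -46.07738340049377 medx 77.93424850383798 37.90211318725635
plane slopes [-3.53446087e-03  9.45639190e-04 -4.55758693e+01]
stop x [54.77386647 56.64218035 58.01329005] -30.175779738959697 623
lid front x [126.67619954 126.75354267] -80
lid front x [126.64248958 126.87374144] -20
lid front x [126.73600367 126.85621851] 40
lid y ext [-101.4916993    99.82064953] z -32.361731206123984
```

View pics/s3.png

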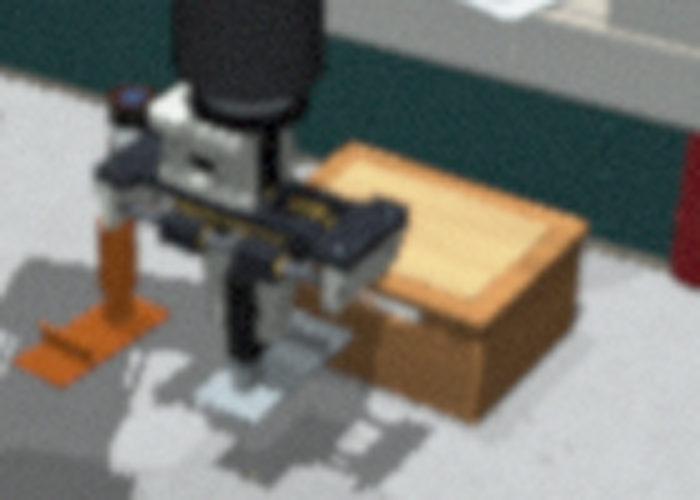

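The side view shows the lifter at slot height in front of the box, blade (310,345) heading for the slot at (400,305), with the orange one clear. In the same view the blade's top is 3.5 mm below the lid's underside, so I'll lower 2 mm and slide in.

>>> carry_out --deltas '[[0, [5, 0, 2], [0, 0, 0]], [0, [14, 0, 2], [0, 0, 0]], [0, [23, 0, 2], [0, 0, 0]], [0, [32, 0, 2], [0, 0, 0]], [0, [41, 0, 2], [0, 0, 0]], [0, [50, 0, 2], [0, 0, 0]], [0, [58, 0, 2], [0, 0, 0]], [0, [63, 0, 2], [0, 0, 0]], [0, [65, 0, 2], [0, 0, 0]], [0, [65, 0, 2], [0, 0, 0]]]'

```text
time_s: 6.6
tcp_pos: [0.4984, -0.075, 0.1219]
eef_rot: [180.0, 0.0, -4.6]
contact_force: [-0.6, -0.0, -2.0]
gripper_width: 0.0193
gripper_force: 59.9
```

```bash
python3 look.py w4; python3 - <<'E'
from h import *
W=np.load('w4.npz')['W'];s=r.get_state()
y=np.radians(s['eef_rot'][2]);R=np.array([[np.cos(y),-np.sin(y),0],[np.sin(y),np.cos(y),0],[0,0,1]])
Q=(W-s['tcp_pos'])@R*1000
m=(abs(Q[...,1])<22)&(Q[...,0]>20)
P=Q[m&(Q[...,2]>-35)&(Q[...,2]<-25)&(Q[...,0]<100)]
h=np.histogram(P[:,0],np.arange(48,80,1));print(h)
for lo,hi in((-60,-30),(30,60)):
    k=Q[(Q[...,1]>lo)&(Q[...,1]<hi)&(Q[...,2]>-40)&(Q[...,2]<-25)&(Q[...,0]>40)];print('lid',k[:,0].min(),np.percentile(k[:,0],1),np.median(k[:,2]))
k=P[(P[:,0]<60)];print('stop z',np.median(k[:,2]),np.percentile(k[:,0],[1,50,99]))
E
```

```text
6.6 [ 0.49842954 -0.07504506  0.12191593] [ 1.79996111e+02  1.95653889e-02 -4.63632643e+00] [ 13.8  10.1 -28.8  -0.  -51.1  71.6] [-0.58498774 -0.04753049 -1.96980355]
(array([  0,   0,   0,   0,   0,   0,  17, 148, 130, 127, 118,   0,   0,
         0,   0, 108, 126, 155, 157, 154, 119, 120, 156, 158, 160, 160,
       155,  88, 151, 159, 160]), array([48, 49, 50, 51, 52, 53, 54, 55, 56, 57, 58, 59, 60, 61, 62, 63, 64,
       65, 66, 67, 68, 69, 70, 71, 72, 73, 74, 75, 76, 77, 78, 79]))
lid 63.43143542776815 64.14556982025879 -26.205863020223603
lid 63.380195047269716 64.06325779163754 -26.13515274412486
stop z -30.169090586944904 [54.5474133  56.93540854 58.39502285]
```

>>> carry_out --deltas '[[0, [2, 0, 0], [0, 0, 0]], [0, [3.5, 0, 0], [0, 0, 0]], [0, [4, 0, 0], [0, 0, 0]], [0, [4, 0, 0], [0, 0, 0]]]'

```text
time_s: 7.05
tcp_pos: [0.5025, -0.0753, 0.1221]
eef_rot: [-180.0, -0.0, -4.6]
contact_force: [0.1, 0.5, -1.6]
gripper_width: 0.0196
gripper_force: 59.9
```

>>> carry_out --deltas '[[0, [0.5, 0, 0], [0, 0, 0]], [0, [0.5, 0, 0], [0, 0, 0]]]'

```text
time_s: 7.25
tcp_pos: [0.5029, -0.0754, 0.1221]
eef_rot: [180.0, 0.0, -4.6]
contact_force: [0.9, -0.0, -1.9]
gripper_width: 0.0197
gripper_force: 59.9
```

```bash
python3 look.py w5; python3 - <<'E'
from h import *
W=np.load('w5.npz')['W'];s=r.get_state()
y=np.radians(s['eef_rot'][2]);R=np.array([[np.cos(y),-np.sin(y),0],[np.sin(y),np.cos(y),0],[0,0,1]])
Q=(W-s['tcp_pos'])@R*1000
for lo,hi in((-24,-5),(5,24)):
    k=Q[(Q[...,1]>lo)&(Q[...,1]<hi)&(Q[...,2]>-35)&(Q[...,2]<-20)&(Q[...,0]>45)&(Q[...,0]<70)];x=np.sort(k[:,0]);g=np.diff(x);i=g.argmax();print('gap',x[i],x[i+1],np.median(k[k[:,0]<x[i]+.1,2]),np.median(k[k[:,0]>x[i],2]))
E
```

```text
7.25 [ 0.50285665 -0.07538018  0.12206851] [ 1.79999241e+02  3.64088921e-03 -4.62810222e+00] [ 13.6  10.5 -28.3  -0.  -51.2  71.7] [ 0.8867186  -0.00277395 -1.86923773]
gap 58.00593238758159 58.582750273335634 -30.095125635899166 -26.884143582440323
gap 58.034538946055974 58.527472974076524 -29.897215833665854 -26.861542785270238
```

>>> carry_out --deltas '[[0, [0.5, 0, 0], [0, 0, 0]], [0, [0.5, 0, 0], [0, 0, 0]], [0, [0.5, 0, 0], [0, 0, 0]]]'

```text
time_s: 7.6
tcp_pos: [0.503, -0.0755, 0.1219]
eef_rot: [180.0, 0.0, -4.6]
contact_force: [-2.4, 0.3, -1.4]
gripper_width: 0.0197
gripper_force: 59.9
```

>>> carry_out --deltas '[[0, [0.5, 0, 0], [0, 0, 0]], [0, [0.5, 0, 0], [0, 0, 0]], [0, [0.5, 0, 0], [0, 0, 0]]]'

```text
time_s: 7.9
tcp_pos: [0.503, -0.0756, 0.1218]
eef_rot: [180.0, 0.1, -4.6]
contact_force: [-6.1, 0.2, 0.8]
gripper_width: 0.0196
gripper_force: 59.9
```

The stop plate has met the lid's front edge (-6 N). I'll back off slightly and raise along an arc about the hinge.

>>> carry_out --deltas '[[0, [-1.5, 0, 0], [0, 0, 0]], [0, [-1.5, 0, -4], [0, 0, 0]], [0, [-1.5, 0, -8], [0, 0, 0]], [0, [-1.5, 0, -11], [0, 0, 0]], [0, [-1.3, 0, -15.6], [0, 0, 0]], [0, [-1, 0, -20], [0, 0, 0]], [0, [-0.3, 0, -26.5], [0, 0, 0]], [0, [0.8, 0, -33], [0, 0, 0]], [0, [2.2, 0, -39.4], [0, 0, 0]], [0, [4, 0, -45.7], [0, 0, 0]], [0, [6.1, 0, -52], [0, 0, 0]], [0, [6.1, 0, -52], [0, 0, 0]]]'

```text
time_s: 9.1
tcp_pos: [0.5106, -0.076, 0.175]
eef_rot: [-180.0, -0.1, -4.6]
contact_force: [-0.4, -1.4, -3.9]
gripper_width: 0.0198
gripper_force: 59.9
```

```bash
cat > ang.py <<'E'
from h import *
import sys
s=r.get_state();print(s['time_s'],s['tcp_pos'],s['eef_rot'],s['contact_force'],s['moment'])
h=np.array([.503,-.0756])+.213*np.array([np.cos(np.radians(-4.65)),np.sin(np.radians(-4.65))])
t=np.radians(-4.65);R=np.array([[np.cos(t),-np.sin(t),0],[np.sin(t),np.cos(t),0],[0,0,1]])
for n in('wrist','top','side'):
    p,d,c=cap(n);W=cloud(d,c);Q=(W-np.r_[h,.085])@R*1000
    m=(abs(Q[...,1])<90)&(Q[...,0]>-120)&(Q[...,0]<-15)&(Q[...,2]>12)&(Q[...,2]<110)
    P=Q[m]; best=None;rng=np.random.default_rng(0)
    if len(P)<50: print(n,len(P));continue
    for _ in range(300):   # RANSAC plane, fit z=ax+by+c
        k=P[rng.choice(len(P),3)];A=np.c_[k[:,:2],np.ones(3)]
        if abs(np.linalg.det(A))<100:continue
        q=np.linalg.solve(A,k[:,2]);
        if abs(q[1])>.1:continue
        i=abs(np.c_[P[:,:2],np.ones(len(P))]@q-P[:,2])<1.5
        if best is None or i.sum()>best.sum():best=i
    k=P[best];q=np.linalg.lstsq(np.c_[k[:,:2],np.ones(len(k))],k[:,2],rcond=None)[0]
    print(n,len(P),best.sum(),'angle',np.degrees(np.arctan(-q[0])),'zhinge',q[2]*np.cos(np.arctan(q[0])),'ylsope',q[1])
    if n=='wrist':
        st=s['tcp_pos'];Z=(W-st)@R*1000
        for lo,hi in((28,50),(62,84)):
            f=Z[(abs(Z[...,1])<20)&(Z[...,0]>lo)&(Z[...,0]<hi)&(Z[...,2]<-38)&(Z[...,2]>-70)];print(' blade z',lo,len(f),np.median(f[:,2]) if len(f) else '')
        f=Z[(abs(Z[...,1])<20)&(Z[...,0]>50)&(Z[...,0]<64)&(Z[...,2]<-24)&(Z[...,2]>-38)];print(' stop',len(f),np.median(f,0))
    if len(sys.argv)>1 and n!='top': cv2.imwrite(f'pics/{n}_{sys.argv[1]}.png',(cv2.resize(p[110:230,200:360],(800,600),interpolation=cv2.INTER_CUBIC) if n=='side' else p)[...,::-1])
E
python3 ang.py
```

```text
9.1 [ 0.51056877 -0.0759861   0.1750148 ] [-1.79994977e+02 -6.20562620e-02 -4.62752759e+00] [-0.44840896 -1.3533307  -3.88117058] [-0.00835289  0.15044949  0.02375978]
wrist 25312 24128 angle 20.658188497284165 zhinge 10.933704911980806 ylsope 0.00048576569547975623
 blade z 28 2116 -45.951030438896865
 blade z 62 0 
 stop 789 [ 57.83119988   0.42405322 -29.91131505]
top 197 101 angle 24.88459112816632 zhinge 9.247642277299914 ylsope -0.0017994418494339526
side 267 216 angle 20.196267300834982 zhinge 12.070870797055017 ylsope 0.00986413718348561
```

>>> carry_out --deltas '[[0, [2.4, 0, -5.9], [0, 0, 0]], [0, [5.2, 0, -11.9], [0, 0, 0]], [0, [8.3, 0, -17.7], [0, 0, 0]], [0, [11.6, 0, -23.3], [0, 0, 0]], [0, [13.4, 0, -26], [0, 0, 0]], [0, [14.7, 0, -27.8], [0, 0, 0]], [0, [14.7, 0, -27.8], [0, 0, 0]], [0, [14.7, 0, -27.8], [0, 0, 0]]]'

```text
time_s: 10.05
tcp_pos: [0.5246, -0.0771, 0.2017]
eef_rot: [-180.0, 0.0, -4.6]
contact_force: [0.5, 0.3, -4.1]
gripper_width: 0.0195
gripper_force: 59.9
```

```bash
python3 ang.py fin
```

```text
10.05 [ 0.52458608 -0.0770973   0.20167847] [-1.79996052e+02  6.30396262e-03 -4.63165611e+00] [ 0.52792363  0.3402554  -4.13810259] [-3.68374183e-02  3.56125978e-01  1.96025675e-05]
wrist 33023 31151 angle 33.5124351221018 zhinge 12.522666172271823 ylsope 0.0007389803312758403
 blade z 28 2106 -46.05463819845128
 blade z 62 60 -45.875342753642926
 stop 497 [ 56.70708765  -0.19343119 -30.23971491]
top 34
side 41
```

>>> carry_out --deltas '[[0, [0.5, 0, -1.3], [0, 0, 0]], [0, [0.5, 0, -1.3], [0, 0, 0]], [0, [0.5, 0, -1.3], [0, 0, 0]], [0, [0.5, 0, -1.3], [0, 0, 0]]]'

```text
time_s: 10.6
tcp_pos: [0.5251, -0.0771, 0.2031]
eef_rot: [-180.0, -0.0, -4.6]
contact_force: [-1.1, 0.4, -4.5]
gripper_width: 0.0195
gripper_force: 59.9
```

```bash
python3 - <<'E'
from h import *
h=np.array([.503,-.0756])+.213*np.array([np.cos(np.radians(-4.65)),np.sin(np.radians(-4.65))])
t=np.radians(-4.65);R=np.array([[np.cos(t),-np.sin(t),0],[np.sin(t),np.cos(t),0],[0,0,1]])
zs=[]
for n in('wrist','wrist','side','side'):
    s=r.get_state();T=(s['tcp_pos']-np.r_[h,.085])@R*1000;zs.append(T)
    p,d,c=cap(n);Q=(cloud(d,c)-np.r_[h,.085])@R*1000
    P=Q[(abs(Q[...,1]-0)<95)&(abs(Q[...,1])>35)&(Q[...,0]>-135)&(Q[...,0]<-20)&(Q[...,2]>30)&(Q[...,2]<110)]
    # orient: residual angle of points relative to lid top through hinge (offset 10)
    rho=np.hypot(P[:,0],P[:,2]);a=np.degrees(np.arctan2(P[:,2],-P[:,0])-np.arcsin(10/rho))
    print(n,len(P),'angle by radius',[(lo,round(float(np.median(a[(rho>lo)&(rho<lo+20)])),2)) for lo in(50,80,110,130)if((rho>lo)&(rho<lo+20)).sum()>30])
    print('  max z',np.percentile(P[:,2],99) if len(P) else '','min x',np.percentile(P[:,0],1) if len(P) else '', 'expect edge', [155*np.cos(.611),155*np.sin(.611)])
T=np.mean(zs,0);print(T,s['contact_force'],'kin angle',np.degrees(np.arctan2(T[2]-46.2,-(T[0]+88))), 'std',np.std(zs,0))
W=cv2.resize(p[110:230,190:350],(800,600),interpolation=cv2.INTER_CUBIC);cv2.imwrite('pics/fin.png',W[...,::-1])
E
```

```text
wrist 24093 angle by radius [(80, 35.7), (110, 35.53), (130, 35.18)]
  max z 96.77502204166073 min x -125.12443075354358 expect edge [np.float64(126.95658480181673), np.float64(88.92145733994194)]
wrist 24084 angle by radius [(80, 35.7), (110, 35.52), (130, 35.17)]
  max z 96.7441147818353 min x -125.13829134121825 expect edge [np.float64(126.95658480181673), np.float64(88.92145733994194)]
side 66 angle by radius []
  max z 102.04394408317077 min x -130.32156245170628 expect edge [np.float64(126.95658480181673), np.float64(88.92145733994194)]
side 62 angle by radius []
  max z 98.85010781949545 min x -131.3484786643503 expect edge [np.float64(126.95658480181673), np.float64(88.92145733994194)]
[-190.82748944    0.24192248  118.14465066] [-0.61891812  0.88146527 -3.10045517] kin angle 34.97908208827011 std [0.00720596 0.02215983 0.00599724]
```

View pics/fin.png

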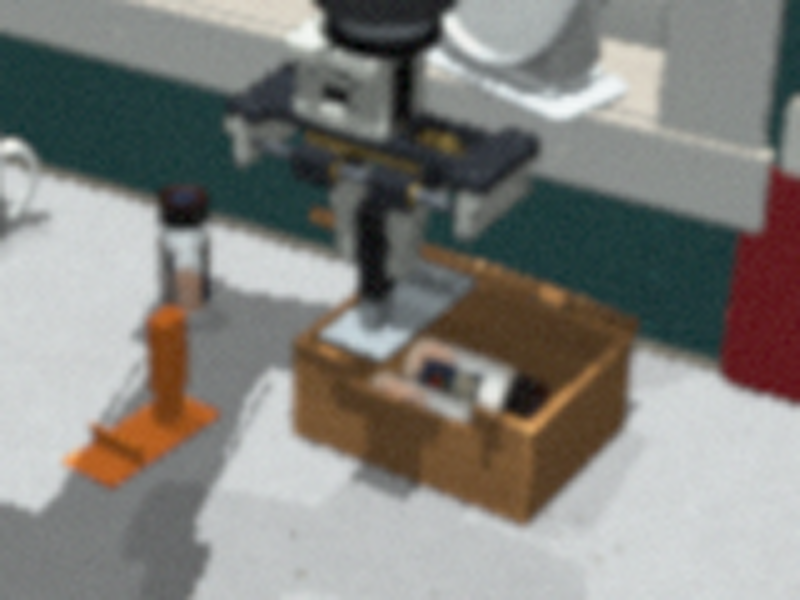

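The side view looks almost along the raised lid: it shows as the thin brown line from (430,250) to (635,320), above the jars visible at (470,375). The lifter at (400,300) still holds it. Kinematics give 35.0° and the wrist depth about 35.3°, so I'm handing in.

```bash
python3 -c "
from plant import r
print(r.close_job())"
```

```text
the job is handed in; nothing more can be done
None
```

The job is handed in with the lifter still holding the lid open at about 35° (35.0° from the arm's position, 35.2–35.7° from wrist depth), after its stop plate had met the lid's front edge.

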